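Reset the tripped breaker in the bench power box

ROBOT

A 6-joint arm with a two-finger parallel gripper is mounted at the origin on the work surface. World frame = base frame: x ahead of the robot, y to its left, z up, the work surface at z = 0. Lengths are in m, angles in degrees, forces in N, time in s.
With the tool pointing down it reaches from about 0.35 to 0.875 m from the base axis. Payload 4.2 kg.
Tool frame: the origin (TCP) lies midway between the tips of the shut fingers; the grasp point (between the pads) lies 19 mm behind it; z points along the fingers, x is the direction in which the jaws open and shut, and the axes are right-handed (so a half turn about z gives the same grasp; the last joint's range is limited). The gripper opens to 87 mm and grips with 3 to 60 N. Pads are 19 mm wide; open, the fingers measure 117 mm over their backs; the gripper's body (75 mm by 190 mm) begins 51 mm behind the grasp point.
Start: joints at [-51.704, 22.042, 0.453, 0, -68.411, -14.817], TCP at [0.249, -0.573, 0.223] pointing down, gripper open.
Joint ranges: [-179.83, 179.83], [-69.29, 118.12], [-61.27, 80.66], [-181.25, 117.63], [-171.15, -9.14], [-177.46, 177.46]. Speed limits (degrees/s): [159.86, 159.86, 180, 180, 180, 180].

INTERFACE

Orientations are given as a 3x3 rotation matrix whose columns are the frame's x, y, z axes.
In Python, from station import sense, capture, finish_job, find_in gives the robot as it stands.
- The arm moves only by the shell command python3 -m creep 'ROWS'. ROWS is JSON, a list of rows, each a list of 7 numbers: the shift along the tool's x, y, z in mm, then the turn, a rotation vector about the tool's x, y, z in degrees, then the opening, from 0 (shut) to 1 (fully open). A call has exactly 10 rows; each row shifts and turns the commanded pose from where the row before left it, along the tool's axes as they then stand; what a row does not reach is not made up. A row lasts 1/8 s, in which the tool goes at most 62.5 mm and 10.7 degrees, less where a joint would pass 70% of its speed; a pose out of reach is approached as far as the arm can. A call with a gripper value outside its range is refused whole. The fingers move at their own pace and stop on an object; the grip force is fixed at half the most. Time passes only in rows, so rows that do not move let the fingers close, or fill a call up. It gives the time, the measured TCP pose, the force and the opening at its end, in the units of the state.
- sense(): the state, without advancing time (a new reading comes with each control period).
- capture(name): name is "scene" or "top" or "wrist"; returns a dict with "color" (480x640x3 uint8, blue, green, red), "vertical_fov" (degrees; the focal length in pixels is half the picture's height over the tangent of half this angle, whatever the lens; pixels are square), "cx", "cy" (the principal point, pixels), "R" (3x3) and "t" (3): a world point X has camera coordinates R X + t. Camera axes: x right, y down, z forward; pixel columns grow to the right and rows downward; lengths in m; the calibration is good to about 2 mm. The wrist camera is an equidistant fisheye: a pixel r from the principal point sees the ray r / f radians off the axis. A picture is of the moment at which its call begins. There is no depth.
- finish_job(): hands the job in, once; it reports no verdict.
Trained networks look in the newest picture that a camera, given by its name, has taken for a name from the list of things; names that differ only in an ending like _2 or _b are one class to them, and where a whole thing is asked for, a point or a joint stands for the part that bears it (a point fixed in the world has none). Each returns a list of dicts, best first, with "p" (0 to 1); they miss things now and then, are a little off and sometimes report something else, mostly with a low value. They report only what shows in the picture. A call takes as long as a camera call.
- find_in(camera, name): "xy" ([column, row] in pixels, amid what is visible of it).
The state is a dict: "time_s": time; "joints": joint angles; "joint_velocities": joint speeds; "effort": joint torques, N m; "tcp_pos": TCP position; "ee_rot": TCP orientation; "wrist_force": force on the tool from outside, world axes, zero at the start; "moment": the same for the moment, N m; "gripper_width": opening from 0.0 (shut) to 1.0 (fully open).
Only numpy, scipy, OpenCV 4.12 (cv2) and the standard library are available. Lean on these libraries where they do the work, as an engineer would, in place of code of your own. Each camera call takes 0.05 s, during which the arm holds its last target. There are 200 camera calls.

TASK

One of the three breakers in the bench power box has tripped. Press the push-latch cover on top of the box so that it pops open, push the tripped breaker's toggle over to the same side as the other two until it snaps on, then push the cover down and press it until it stays latched shut. It is fingertip work: pick nothing up, keep the other two breakers on, and leave the loose parts standing about where they are.

Things in the scene. Friction and masses are not known exactly. Their poses are not given: they have to be found in the camera images.
- console: Bench power box, a grey steel case screwed down, 260 (x) x 320 (y) x 110 mm high. Origin: centre of its underside; x points from the socket side (near the robot) to the back, z up. A well 150 x 140 mm in its top (centred 15 mm to -x, 35 mm to +y) is closed by the cover. On the deck on the -y side: a pilot lamp (15 mm high) and an isolator knob (24 mm high), not used.
- cover (a joint): Push-latch cover: plain off-white plastic flap 147 (x) x 136 (y) x 4 mm, flush with the box top, hinged along its far (+x) edge, opening upward. Radians: 0 = latched flush, 1.48 = open, nearly upright, -0.034 = pressed in to the stop (free edge 5 mm below flush). Press to the stop and let go: it unlatches and springs open in about 1 s. Pushed down, pressed to the stop and let go, it latches.
- cover_press (a point): Where to press: outer face of the cover, in the middle of five low ribs, half-way across, 133 mm from the hinge line; moves with the cover; its z axis is the outward normal. Pressing in takes about 2 N here; a press less than about 3.5 mm deep changes nothing. To close, push the outer face over from behind (2 to 4 N) and follow it down.
- cover_hinge (a point): Middle of the cover's hinge line, fixed on the box, 108 mm above the bench. The hinge runs along the box's y axis.
- toggle1 (a joint): Toggle of one of the three double-pole breakers that stand side by side in the well under the cover, 36 mm apart along the box's y (their order varies). Radians: 0 = off (tripped), leaning 26 degrees towards the box's -x (socket side); 0.9 = on, leaning 26 degrees towards the box's +x (hinge side). It snaps over past half-way and back if let go before; 2 to 3 N at its tip.
- toggle2 (a joint): Toggle of another of the three breakers; values as toggle1.
- toggle3 (a joint): Toggle of another of the three breakers; values as toggle1.
- toggle1_tip (a point): Top middle of toggle1: a black paddle 28 mm wide (y), 6 mm thick, 17 mm proud of the white breaker nose. Nose top (45 mm long in x) 83 mm, white plate round it 78 mm, tip about 100 mm above the bench. The well is clear for 42 mm in front of the noses up to a black latch housing at the middle of its front wall (20 mm in x, 28 mm wide, top at 100 mm).
- toggle2_tip (a point): Top end of toggle2, same shape.
- toggle3_tip (a point): Top end of toggle3, same shape.
- rotor_center (a point): Bystander: an alternator rotor standing on the bench, 92 mm across, 78 mm high; this point is half-way up.
- sleeve_center (a point): Bystander: a steel sleeve standing on the bench, 72 mm across, 85 mm high; this point is half-way up.
- bearing_center (a point): Bystander: a ball-bearing ring 42 mm across, 14 mm high, lying on the deck of the box beside the cover; this point is half-way up.

How it is judged:
By the outcome, as a careful person would: the job done as asked, in the order asked, and still so for the second after the job is handed in, with the robot touching nothing.
It also fails if it takes over 51 s, if anything falls off the work surface, if the arm or the gripper's body presses on something with over 40 N, if the wrist force passes 120 N, or if a joint passes its speed limit or range.

## Working session

There is one attempt and no reset: what is moved stays moved. The work goes in short steps, Python scripts to look and compute and a shell command to move; the robot and the scene stay as the last step left them, time stands still between calls to the robot, and variables do not carry over. Pictures are saved under pics/ and viewed, about 8 in all and at most 12, crops included, and the job is handed in when it is done.

```bash
ls; mkdir -p pics; cat > h.py <<'E'
import numpy as np, cv2
from station import sense, capture, finish_job, find_in
def ray(c,uv):
    f=240/np.tan(np.radians(c["vertical_fov"]/2)); R=np.array(c["R"]);t=np.array(c["t"])
    d=np.array([(uv[0]-c["cx"])/f,(uv[1]-c["cy"])/f,1.])
    return -R.T@t, R.T@d
def at_z(c,uv,z):
    o,d=ray(c,uv); return o+d*(z-o[2])/d[2]
def proj(c,X):
    f=240/np.tan(np.radians(c["vertical_fov"]/2)); p=np.array(c["R"])@np.array(X)+np.array(c["t"])
    return [c["cx"]+f*p[0]/p[2],c["cy"]+f*p[1]/p[2]]
E
python3 - <<'E'
from h import *
for n in ("scene","top"):
    c=capture(n); cv2.imwrite(f"pics/{n}0.png",c["color"])
    for k,z in (("console",.11),("cover",.11),("cover_press",.11),("rotor_center",.039),("sleeve_center",.0425),("bearing_center",.117)):
        for r in find_in(n,k)[:2]: print(n,k,np.round(r["xy"]),round(r["p"],2),at_z(c,r["xy"],z).round(3))
s=sense();print(s["time_s"],s["tcp_pos"],s["ee_rot"])
E
```

```text
pics
scene console [304. 277.] 0.59 [ 0.633 -0.072  0.11 ]
scene cover [322. 245.] 0.68 [ 0.578 -0.009  0.11 ]
scene cover_press [323. 246.] 0.79 [ 0.581 -0.009  0.11 ]
scene rotor_center [428. 246.] 0.97 [0.62  0.205 0.039]
scene sleeve_center [168. 308.] 0.89 [ 0.529 -0.3    0.042]
scene sleeve_center [302. 277.] 0.51 [ 0.578 -0.051  0.042]
scene bearing_center [244. 254.] 0.92 [ 0.538 -0.146  0.117]
top console [339. 234.] 0.73 [ 0.571 -0.007  0.11 ]
top console [357. 235.] 0.59 [ 0.57  -0.041  0.11 ]
top cover [339. 232.] 0.67 [ 0.575 -0.008  0.11 ]
top cover_press [339. 232.] 0.94 [ 0.576 -0.008  0.11 ]
top cover_press [410. 257.] 0.72 [ 0.527 -0.137  0.11 ]
top rotor_center [233. 221.] 0.85 [0.612 0.208 0.039]
top sleeve_center [495. 255.] 0.77 [ 0.533 -0.315  0.042]
top bearing_center [410. 257.] 0.91 [ 0.526 -0.136  0.117]
0.7 [ 0.24900768 -0.57321919  0.22256332] [[-3.98400942e-01  9.17211365e-01 -2.51623752e-05]
 [ 9.17211365e-01  3.98400942e-01  2.28655260e-05]
 [ 3.09972343e-05 -1.39695694e-05 -9.99999999e-01]]
```

View pics/top0.png

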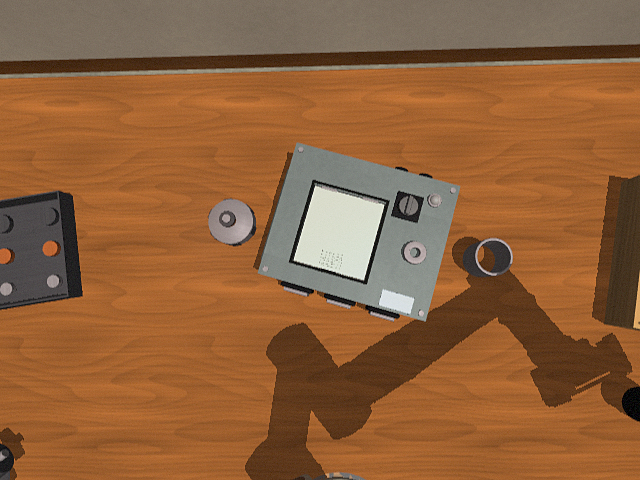

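View pics/scene0.png

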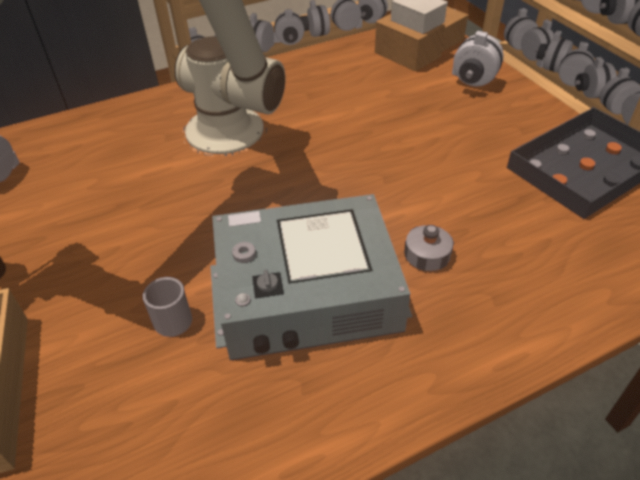

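Top view: box top corners about (296,143), (461,187), (425,320), (257,273). The ribs are at (331,259), the bearing at (414,252), the rotor at left and the sleeve at right. Next I'll fit the box pose from the cover outline.

```bash
python3 - <<'E'
from h import *
for n,seed in (("top",(339,225)),("scene",(322,250))):
    c=capture(n); im=c["color"]
    m=((im.min(2)>165)).astype(np.uint8); m=cv2.morphologyEx(m,cv2.MORPH_CLOSE,np.ones((5,5)))
    _,l=cv2.connectedComponents(m); m=(l==l[seed[1],seed[0]]).astype(np.uint8)
    ct=max(cv2.findContours(m,0,1)[0],key=cv2.contourArea)[:,0]
    P=np.array([at_z(c,u,.11)[:2] for u in ct])
    (cx,cy),wh,a=cv2.minAreaRect((P*1000).astype(np.float32)); print(n,cx,cy,wh,a)
    for u in ((331,259),) if n=="top" else ((319,225),): print("ribs",at_z(c,u,.11))
    if n=="top": 
        for u in ((296,143),(461,187),(425,320),(257,273)): print(at_z(c,u,.11))
E
```

```text
top 575.2966918945312 -6.92913818359375 (135.0008544921875, 147.50637817382812) 73.32588195800781
ribs [0.52531846 0.00797013 0.11      ]
[0.74834224 0.07176426 0.11      ]
[ 0.65663316 -0.23659634  0.11      ]
[ 0.41223662 -0.16064675  0.11      ]
[0.50126807 0.14537377 0.11      ]
scene 575.63525390625 -7.847251892089844 (134.8909149169922, 145.39939880371094) 73.3218765258789
ribs [0.52907436 0.00980872 0.11      ]
```

Yaw is −16.68°, and the cover size matches what was given. I'll go with tool x = box y and tool y = box x, which needs +40.2° about tool z.

```bash
cat >> h.py <<'E'
a=np.radians(-16.68); UX=np.array([np.cos(a),np.sin(a),0]); UY=np.array([-np.sin(a),np.cos(a),0]); Z=np.array([0,0,1.])
C=np.array([.5755,-.0074,0])+.015*UX-.035*UY   # box origin
def box(X): d=np.array(X)-C; return np.array([d@UX,d@UY,d[2]])*1000
def W(b): b=np.array(b)/1000; return C+b[0]*UX+b[1]*UY+b[2]*Z
def st():
    s=sense(); R=np.array(s["ee_rot"]); w=np.array(s["wrist_force"])
    print("t",round(s["time_s"],2),"box mm",box(s["tcp_pos"]).round(1),"yaw err",np.degrees(np.arctan2(R[:,0]@-UX,R[:,0]@UY)).round(2),"tilt",R[:,2].round(3),"F",[round(w@u,1) for u in (UX,UY,Z)],"g",round(s["gripper_width"],2), "j",np.round(s["joints"]))
E
python3 -m creep '[[0,0,0,0,0,10.05,0],[0,0,0,0,0,10.05,0],[0,0,0,0,0,10.05,0],[0,0,0,0,0,10.05,0],[50,7,0,0,0,0,0],[50,7,0,0,0,0,0],[50,7,0,0,0,0,0],[50,7,0,0,0,0,0],[50,7,0,0,0,0,0],[50,7,0,0,0,0,0]]'; python3 -c "from h import *; st()"
```

```text
time_s: 2.05
tcp_pos: [0.3761, -0.2965, 0.2229]
ee_rot: [[0.288, 0.958, 0.001], [0.958, -0.288, -0.0], [-0.0, 0.001, -1.0]]
wrist_force: [1.4, -0.5, -0.6]
gripper_width: 0.02
t 2.05 box mm [-123.  -299.2  222.9] yaw err -0.04 tilt [ 0.001 -0.    -1.   ] F [np.float64(1.5), np.float64(-0.1), np.float64(-0.6)] g 0.02 j [-19.   8. -19.   0. -63. -88.]
```

```bash
python3 -m creep '[[55,8,0,0,0,0,0],[55,8,0,0,0,0,0],[55,8,0,0,0,0,0],[55,8,0,0,0,0,0],[55,8,10,0,0,0,0],[55,8,20,0,0,0,0],[0,0,30,0,0,0,0],[0,0,20,0,0,0,0],[0,0,10,0,0,0,0],[0,0,0,0,0,0,0]]'; python3 - <<'E'
from h import *
st(); im=[]
for n in ("scene","wrist"):
    c=capture(n); im.append(c["color"])
cv2.imwrite("pics/p1.png",cv2.resize(np.hstack([im[0][150:390,180:500],im[1][120:360,160:480]]),(800,300)))
E
```

```text
time_s: 3.3
tcp_pos: [0.5164, 0.004, 0.1324]
ee_rot: [[0.288, 0.958, -0.001], [0.958, -0.288, -0.0], [-0.001, -0.001, -1.0]]
wrist_force: [-0.3, 0.0, 0.1]
gripper_width: 0.007
t 3.3 box mm [-74.9  29.  132.4] yaw err -0.05 tilt [-0.001 -0.    -1.   ] F [np.float64(-0.2), np.float64(-0.1), np.float64(0.1)] g 0.01 j [  18.   17.  -22.    0.  -51. -125.]
```

View pics/p1.png

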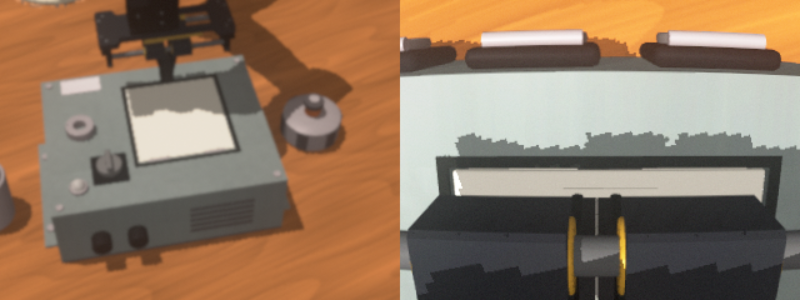

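The hand is centred over the ribs near the cover's front edge. Now the press.

```bash
python3 -m creep '[[6,0,8,0,0,0,0],[0,0,8,0,0,0,0],[0,0,4,0,0,0,0],[0,0,2,0,0,0,0],[0,0,2,0,0,0,0],[0,0,1.5,0,0,0,0],[0,0,1.5,0,0,0,0],[0,0,0,0,0,0,0],[0,0,0,0,0,0,0],[0,0,0,0,0,0,0]]'; python3 -c "from h import *; st()"
```

```text
time_s: 4.65
tcp_pos: [0.5181, 0.0099, 0.106]
ee_rot: [[0.288, 0.958, 0.0], [0.958, -0.288, -0.0], [-0.0, 0.0, -1.0]]
wrist_force: [-3.6, -0.1, 5.5]
gripper_width: 0.009
t 4.65 box mm [-74.9  35.1 106. ] yaw err -0.03 tilt [ 0. -0. -1.] F [np.float64(-3.5), np.float64(-1.1), np.float64(5.5)] g 0.01 j [  19.   19.  -24.    0.  -48. -126.]
```

```bash
python3 -m creep '[[0,0,1,0,0,0,0],[0,0,0.5,0,0,0,0],[0,0,-6,0,0,0,0],[0,-20,-30,0,0,0,0],[0,-25,-40,0,0,0,0],[0,-15,-20,0,0,0,0],[0,0,0,0,0,0,0],[0,0,0,0,0,0,0],[0,0,0,0,0,0,0],[0,0,0,0,0,0,0]]'; python3 - <<'E'
from h import *
st(); im=[]
for n,k in (("scene",0),("top",1)):
    c=capture(n); im.append(c["color"])
    for nm in ("toggle1_tip","toggle2_tip","toggle3_tip"):
        for r in find_in(n,nm)[:3]: print(n,nm,np.round(r["xy"],1),round(r["p"],2),box(at_z(c,r["xy"],.1)).round(1))
cv2.imwrite("pics/p2.png",cv2.resize(np.hstack([im[0][160:320,220:420],im[1][160:320,270:470]]),(800,320)))
E
```

```text
time_s: 5.9
tcp_pos: [0.4608, 0.0271, 0.1991]
ee_rot: [[0.288, 0.958, -0.002], [0.958, -0.288, -0.001], [-0.001, -0.001, -1.0]]
wrist_force: [-0.1, -0.1, -0.2]
gripper_width: 0.003
t 5.9 box mm [-134.8   35.1  199.1] yaw err -0.07 tilt [-0.002 -0.001 -1.   ] F [np.float64(-0.1), np.float64(-0.1), np.float64(-0.2)] g 0.0 j [  24.    7.  -23.   -0.  -59. -130.]
scene toggle3_tip [327.1 238.9] 0.28 [-34.8  48.1 100. ]
top toggle2_tip [340.1 230.3] 0.42 [ -9.9  34.  100. ]
```

View pics/p2.png

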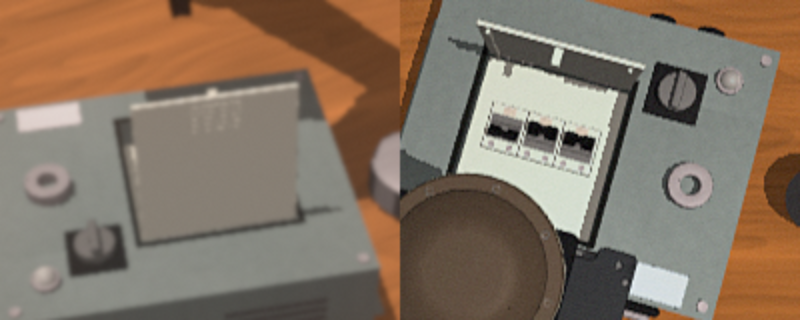

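The cover is open. In the left (+y) breaker the black paddle sits lower (−x), with the grey slot above it; in the other two it is the reverse. I'll check with a larger crop and numbers.

```bash
python3 - <<'E'
from h import *
c=capture("top"); im=c["color"]
m=(im.max(2)<45).astype(np.uint8); m[:, :308]=0; m[:205]=0; m[245:]=0; m[:,372:]=0
n,l,s,ce=cv2.connectedComponentsWithStats(m)
for i in range(1,n):
    if s[i,4]>8: print(ce[i].round(1),s[i],box(at_z(c,ce[i],.097)).round(1))
cv2.imwrite("pics/p3.png",cv2.resize(im[203:253,300:380],(800,500),interpolation=cv2.INTER_CUBIC))
E
```

```text
[340.9 225. ] [334 221  15   9  82] [ 0.7 35.3 97. ]
[320.8 225.9] [314 222  15   8  65] [-11.4  71.7  97. ]
[359. 230.] [351 226  16  10  85] [ 0.7 -0.1 97. ]
```

View pics/p3.png

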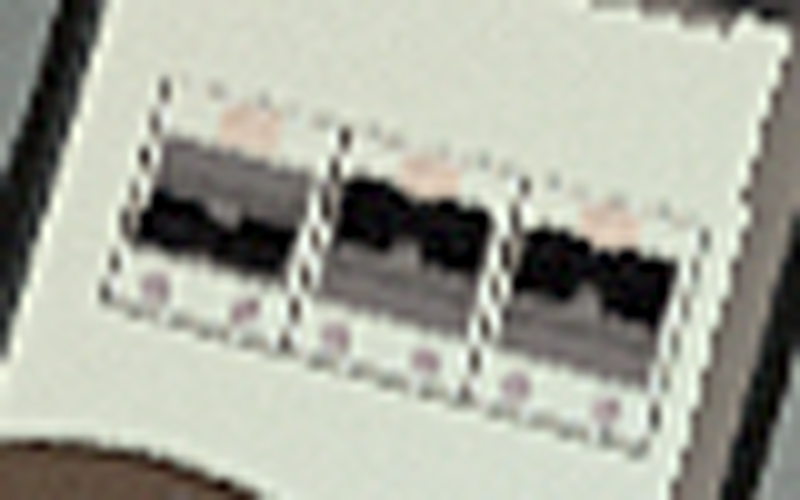

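The tripped toggle is the +y one at box y≈71.5, x≈−11; the other two sit at x≈+0.7. I'll come down in front of it at x=−42.

```bash
python3 -m creep '[[18,46,0,0,0,0,0],[18,46,20,0,0,0,0],[0,0,40,0,0,0,0],[0,0,30,0,0,0,0],[0,0,12,0,0,0,0],[0,0,6,0,0,0,0],[0,4,0,0,0,0,0],[0,4,0,0,0,0,0],[0,2,0,0,0,0,0],[0,0,0,0,0,0,0]]'; python3 -c "from h import *; st()"
```

```text
time_s: 7.6
tcp_pos: [0.5691, 0.0324, 0.0925]
ee_rot: [[0.288, 0.958, 0.001], [0.958, -0.288, 0.0], [0.001, 0.001, -1.0]]
wrist_force: [0.3, 0.2, 0.1]
gripper_width: 0.004
t 7.6 box mm [-32.5  71.3  92.5] yaw err -0.05 tilt [ 0.001  0.    -1.   ] F [np.float64(0.2), np.float64(0.3), np.float64(0.1)] g 0.0 j [  20.   24.  -17.    0.  -49. -126.]
```

```bash
python3 -m creep '[[0,3,0,0,0,0,0],[0,3,0,0,0,0,0],[0,3,0,0,0,0,0],[0,3,0,0,0,0,0],[0,3,0,0,0,0,0],[0,3,0,0,0,0,0],[0,2,0,0,0,0,0],[0,1,0,0,0,0,0],[0,0,0,0,0,0,0],[0,0,0,0,0,0,0]]'; python3 -c "from h import *; st()"
```

```text
time_s: 8.85
tcp_pos: [0.5885, 0.0264, 0.0919]
ee_rot: [[0.288, 0.958, -0.001], [0.958, -0.288, -0.0], [-0.0, -0.001, -1.0]]
wrist_force: [-1.5, -0.2, -0.2]
gripper_width: 0.001
t 8.85 box mm [-12.2  71.1  91.9] yaw err -0.04 tilt [-0.001 -0.    -1.   ] F [np.float64(-1.4), np.float64(-0.6), np.float64(-0.2)] g 0.0 j [  18.   26.  -14.   -0.  -50. -125.]
```

```bash
python3 -m creep '[[0,2,0,0,0,0,0],[0,2,0,0,0,0,0],[0,2,0,0,0,0,0],[0,1,0,0,0,0,0],[0,0,0,0,0,0,0],[0,0,0,0,0,0,0],[0,0,0,0,0,0,0],[0,0,0,0,0,0,0],[0,0,0,0,0,0,0],[0,0,0,0,0,0,0]]'; python3 -c "from h import *; st()"
```

```text
time_s: 10.1
tcp_pos: [0.5895, 0.0259, 0.0914]
ee_rot: [[0.288, 0.957, -0.013], [0.958, -0.288, 0.001], [-0.003, -0.012, -1.0]]
wrist_force: [-14.9, 10.2, 8.9]
gripper_width: 0.01
t 10.1 box mm [-11.1  70.9  91.4] yaw err -0.08 tilt [-0.013  0.001 -1.   ] F [np.float64(-17.2), np.float64(5.4), np.float64(8.9)] g 0.01 j [  18.   26.  -14.   -0.  -51. -125.]
```

Hit a hard stop at x≈−11 (17 N), so I'll back off and look.

```bash
python3 -m creep '[[0,-8,0,0,0,0,0],[0,-16,-10,0,0,0,0],[0,-10,-40,0,0,0,0],[0,-30,-50,0,0,0,0],[0,-50,-20,0,0,0,0],[0,-20,0,0,0,0,0],[0,0,0,0,0,0,0],[0,0,0,0,0,0,0],[0,0,0,0,0,0,0],[0,0,0,0,0,0,0]]'; python3 - <<'E'
from h import *
st()
c=capture("top"); im=c["color"]
m=(im.max(2)<45).astype(np.uint8); m[:, :308]=0; m[:205]=0; m[245:]=0; m[:,372:]=0
n,l,s,ce=cv2.connectedComponentsWithStats(m)
for i in range(1,n):
    if s[i,4]>8: print(ce[i].round(1),s[i],box(at_z(c,ce[i],.097)).round(1))
cv2.imwrite("pics/p4.png",cv2.resize(im[150:300,260:460],(800,600),interpolation=cv2.INTER_CUBIC))
E
```

```text
time_s: 11.35
tcp_pos: [0.4677, 0.0627, 0.2116]
ee_rot: [[0.288, 0.958, -0.001], [0.958, -0.288, -0.001], [-0.001, -0.001, -1.0]]
wrist_force: [0.1, -0.4, -0.5]
gripper_width: 0.007
t 11.35 box mm [-138.4   71.2  211.6] yaw err -0.08 tilt [-0.001 -0.001 -1.   ] F [np.float64(0.2), np.float64(-0.3), np.float64(-0.5)] g 0.01 j [  27.    8.  -21.    0.  -61. -134.]
[322.8 219.9] [315 216  16   9  84] [ 0.7 71.2 97. ]
[340.9 225. ] [334 221  15   9  82] [ 0.7 35.3 97. ]
[359.  230.1] [351 226  16  10  84] [ 0.6 -0.2 97. ]
```

View pics/p4.png

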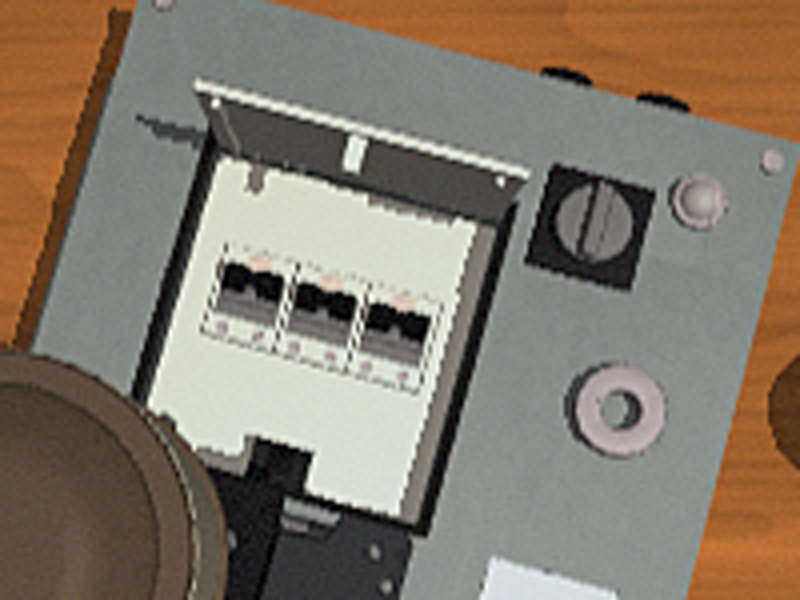

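All three toggles are now on at x≈0.7, and the cover is still upright. Next the hand goes over and behind it.

```bash
python3 -m creep '[[0,0,-40,0,0,0,0],[-6,10,-35,0,0,0,0],[-10,45,-10,0,0,0,0],[-10,45,0,0,0,0,0],[-10,45,0,0,0,0,0],[0,45,0,0,0,0,0],[0,40,0,0,0,0,0],[0,0,0,0,0,0,0],[0,0,0,0,0,0,0],[0,0,0,0,0,0,0]]'; python3 -c "from h import *; st()"
```

```text
time_s: 12.65
tcp_pos: [0.6766, -0.0375, 0.2978]
ee_rot: [[0.287, 0.958, 0.001], [0.958, -0.287, 0.0], [0.0, 0.001, -1.0]]
wrist_force: [-0.1, -0.8, -0.3]
gripper_width: 0.004
t 12.65 box mm [ 90.4  35.2 297.8] yaw err -0.01 tilt [ 0.001  0.    -1.   ] F [np.float64(0.1), np.float64(-0.8), np.float64(-0.3)] g 0.0 j [  10.   25.   16.    0.  -81. -117.]
```

```bash
python3 -m creep '[[0,0,31,0,0,0,0],[0,0,31,0,0,0,0],[0,-12,0,0,0,0,0],[0,-12,0,0,0,0,0],[0,-7.6,0,0,0,0,0],[0,-22,3.6,0,0,0,0],[0,-21,7.3,0,0,0,0],[0,-19.5,10.8,0,0,0,0],[0,0,0,0,0,0,0],[0,0,0,0,0,0,0]]'; python3 - <<'E'
from h import *
st(); c=capture("scene"); cv2.imwrite("pics/p5.png",cv2.resize(c["color"][130:330,200:440],(720,600)))
E
```

```text
time_s: 13.9
tcp_pos: [0.5882, -0.0107, 0.2149]
ee_rot: [[0.287, 0.958, 0.003], [0.958, -0.287, -0.0], [0.001, 0.003, -1.0]]
wrist_force: [0.4, -0.4, 1.3]
gripper_width: 0.004
t 13.9 box mm [ -1.9  35.5 214.9] yaw err -0.01 tilt [ 0.003 -0.    -1.   ] F [np.float64(0.5), np.float64(-0.3), np.float64(1.3)] g 0.0 j [  15.   19.   -6.    0.  -65. -121.]
```

View pics/p5.png

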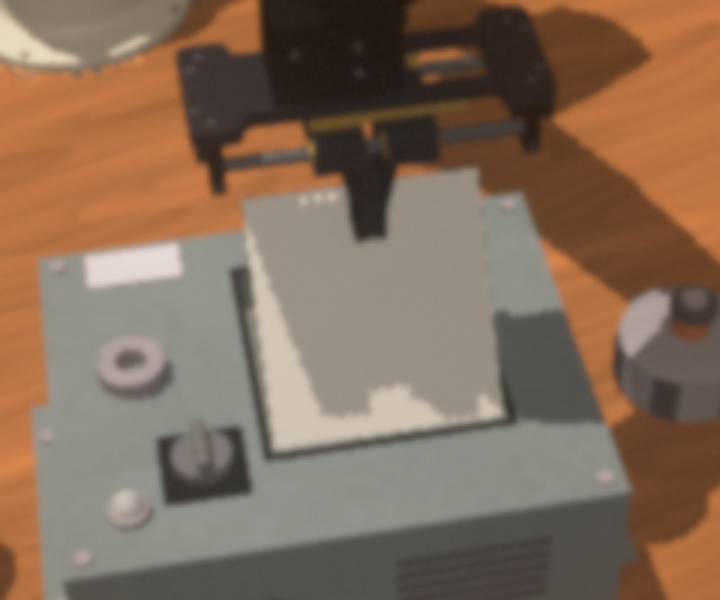

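The fingertip is on the outer face and the cover is tipping down at about 55°. I'll follow it the rest of the way.

```bash
python3 -m creep '[[0,-17.3,14,0,0,0,0],[0,-15.4,16.5,0,0,0,0],[0,-14,18,0,0,0,0],[0,-12,20.5,0,0,0,0],[0,-10,20,0,0,0,0],[0,-4,10,0,0,0,0],[0,0,4,0,0,0,0],[0,0,1,0,0,0,0],[0,0,0,0,0,0,0],[0,0,0,0,0,0,0]]'; python3 -c "from h import *; st()"
```

```text
time_s: 15.2
tcp_pos: [0.5178, 0.0103, 0.1097]
ee_rot: [[0.288, 0.958, 0.001], [0.958, -0.288, 0.0], [0.0, 0.001, -1.0]]
wrist_force: [-0.1, 0.8, 1.6]
gripper_width: 0.005
t 15.2 box mm [-75.3  35.4 109.7] yaw err -0.04 tilt [ 0.001  0.    -1.   ] F [np.float64(-0.3), np.float64(0.8), np.float64(1.6)] g 0.01 j [  19.   18.  -23.    0.  -48. -126.]
```

```bash
python3 -m creep '[[0,0,1.5,0,0,0,0],[0,0,1.5,0,0,0,0],[0,0,1.5,0,0,0,0],[0,0,1,0,0,0,0],[0,0,0.5,0,0,0,0],[0,0,0,0,0,0,0],[0,0,0,0,0,0,0],[0,0,0,0,0,0,0],[0,0,0,0,0,0,0],[0,0,0,0,0,0,0]]'; python3 -c "from h import *; st()"
```

```text
time_s: 16.45
tcp_pos: [0.5179, 0.0103, 0.1056]
ee_rot: [[0.287, 0.958, 0.002], [0.958, -0.287, -0.0], [0.0, 0.002, -1.0]]
wrist_force: [-3.0, 0.8, 14.7]
gripper_width: 0.006
t 16.45 box mm [-75.2  35.4 105.6] yaw err 0.02 tilt [ 0.002 -0.    -1.   ] F [np.float64(-3.1), np.float64(-0.1), np.float64(14.7)] g 0.01 j [  19.   19.  -24.    0.  -48. -126.]
```

At the stop (14.7 N). Release straight up, wait, then look.

```bash
python3 -m creep '[[0,0,-3,0,0,0,0],[0,0,-4,0,0,0,0],[0,-10,-20,0,0,0,0],[0,-30,-40,0,0,0,0],[0,-45,-30,0,0,0,0],[0,-40,0,0,0,0,0],[0,0,0,0,0,0,0],[0,0,0,0,0,0,0],[0,0,0,0,0,0,0],[0,0,0,0,0,0,0]]'; python3 - <<'E'
from h import *
st(); im=[]
for n in ("scene","top"):
    c=capture(n); im.append(c["color"])
    for k,z in (("cover_press",.11),("rotor_center",.039),("sleeve_center",.0425),("bearing_center",.117)):
        for r in find_in(n,k)[:1]: print(n,k,np.round(r["xy"]),round(r["p"],2))
cv2.imwrite("pics/p6.png",cv2.resize(np.hstack([im[0][140:380,140:460],im[1][120:360,220:540]]),(800,300)))
E
```

```text
time_s: 17.7
tcp_pos: [0.3981, 0.046, 0.1999]
ee_rot: [[0.289, 0.957, -0.001], [0.957, -0.289, -0.001], [-0.001, -0.001, -1.0]]
wrist_force: [0.0, 0.6, 1.1]
gripper_width: 0.003
t 17.7 box mm [-200.2   35.3  199.9] yaw err -0.09 tilt [-0.001 -0.001 -1.   ] F [np.float64(-0.2), np.float64(0.6), np.float64(1.1)] g 0.0 j [  30.    1.  -31.   -0.  -59. -137.]
scene cover_press [322. 244.] 0.71
scene rotor_center [429. 245.] 0.93
scene sleeve_center [165. 308.] 0.77
scene bearing_center [244. 251.] 0.85
top cover_press [338. 234.] 0.76
top rotor_center [232. 222.] 0.88
top bearing_center [411. 256.] 0.71
```

View pics/p6.png

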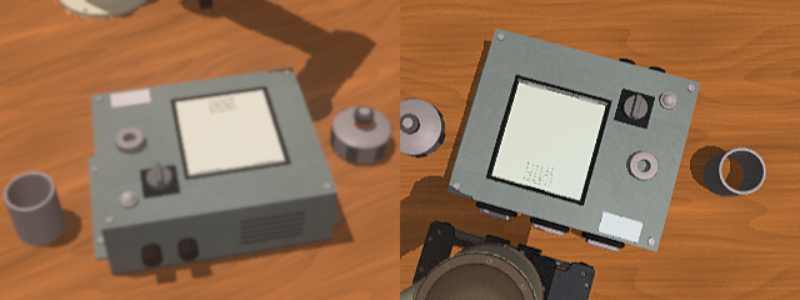

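The cover lies flush more than 1 s after release, the hand is clear, and the bystanders haven't moved. Handing in.

```bash
python3 -c "from station import finish_job; print(finish_job())"
```

```text
the job is handed in; nothing more can be done
None
```

The job is done and was handed in at about 18 s of the 51 s allowed. I pressed the cover open, pushed the tripped breaker on the +y side over until it snapped on, then pushed the cover down and pressed it shut.

- **Breakers:** before closing, the top camera showed all three toggles in line at box x ≈ 0.7 mm. The tripped one had been at −11.4 mm.
- **Cover:** I pressed it to its stop (14.7 N read, tip at 105.6 mm). It still lay flush in both the scene and top views about 1 s after release.
- **Loose parts:** the rotor and bearing were found within about 3 px of where they started. The sleeve was found only in the scene view, also within 3 px; the network missed it in the last top picture, but it shows there by eye.
- **Force:** the highest wrist force I read was about 20 N, with the toggle held against its end stop. That is a reading at the end of a move, so brief peaks in between were not seen.

No check failed. I couldn't look at the toggles again once the cover was shut.

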